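Clarity check of a clear resin test block on the light bench

TASK

Set up the little light bench and check the clear resin: lift the light sensor out of the wooden tool block and stand its post in the empty post holder, fully home, with its round window squarely facing the lamp, and let go of it. Then take the tall clear test block from the grey rack by its two narrow frosted faces only, never touching the wide polished faces, and hold it upright in the light path between lamp and sensor, clear of both, with a polished face square to the lamp so that the lamp's axis passes through the middle of the block's width in its lower half. Finish while still holding it there in the air, and leave the short grey bars, the printed locomotive and the resin bottle where they are.

Things in the scene. Friction and masses are not known exactly. Their poses are not given: they have to be found in the camera images.
- light_bench: fixed aluminium rail, 250 x 70 x 10 mm, in the middle of the table: at one end a black finned lamp (43 mm across, top 116 mm above the table), at the other an empty grey printed post holder (36 x 36 mm, top 60 mm above the table), each on a 56 x 50 mm foot. Origin: centre of the rail's underside; x along the rail from the lamp to the empty holder, as the light travels; z up
- holder_mouth (a point): centre of the empty post holder's round hole at its top face, 60 mm above the table; hole 16 mm in diameter, 48 mm deep, vertical. It is 75 mm along +x from the rail's centre. Axes as light_bench
- lamp_lens (a point): centre of the lamp's lens, facing along the rail's +x; the light's axis runs level from here, 94 mm above the table, over the rail's centre line
- light_path (a point): point on the light's axis midway between the lamp's lens and the window of the seated sensor (112 mm apart), 94 mm above the table. Axes as light_bench: x along the light, z up. Nothing stands between lamp and sensor higher than the rail and the feet
- sensor: loose light sensor, 90 g, 98 mm tall, upright in the tool block. Origin: lower end of its 12.7 mm round post; z up. A black collar (22 mm across, 46 to 54 mm up) rests on the holder's top when fully home. On top an aluminium head, 24 mm along x, 30 mm along y, 62 to 98 mm up, flat sides; round black window on its -x face, so rightly placed its x axis points along light_bench's x
- sensor_window (a point): centre of the sensor's window: on its -x face, 12 mm from the post's axis, 80 mm above the post's lower end
- tool_block: fixed wooden block, 180 x 56 x 52 mm, origin at the centre of its underside, x along its length. The sensor stands in a hole (16 mm in diameter, 48 mm deep), its collar resting on the top, at x = -55 mm of it, turned up to 0.7 rad off the block's own x; three slim hand tools stand fixed at x = +30 to +76 mm, up to 125 mm above the table. On the robot's left or right
- rack: fixed grey printed rack, 170 x 70 x 22 mm, origin at the centre of its underside, x along its length; three slots, 21 x 33 mm and 14 mm deep, at x = -50, 0 and +50 mm hold the test block and the two short bars in any order. On the other side of the robot from the tool block
- test_block: loose clear resin block, 45 g, 18 mm along x, 30 mm along y, 70 mm tall, the only tall piece in the rack, its x along the rack's length. Origin: centre of its underside, z up. The narrow faces (18 mm wide, at y = +-15 mm) are frosted white and are the ones to grip; the wide faces (30 mm, at x = +-9 mm) are clear, polished and not to be touched; the top may be touched
- block_window (a point): point on the block's middle axis, 20 mm above its underside: where the light's axis should pass through the block
- polished_front: the block's polished wide face at x = -9 mm; origin as test_block
- polished_back: the block's polished wide face at x = +9 mm; origin as test_block
- short_bar_a: loose short grey printed bar, 18 x 30 x 40 mm, in the rack; to be left alone
- short_bar_b: another short grey bar, the same
- printed_loco: loose grey printed locomotive shell on its tree supports, 230 x 50 x 96 mm, standing at the far left; to be left alone
- resin_bottle: loose amber resin bottle, 60 mm across, 150 mm tall, at the far right; to be left alone

How it is judged:
On the way:
1. the sensor's post stands fully home in the empty holder, its window facing the lamp, let go, while the test block is still in the rack (horizontal distance between sensor and holder_mouth below 0.006 m and z of sensor in the frame of holder_mouth below -0.042 m and angle between sensor's own z axis and vertical below 0.1 rad and angle between the x axis of sensor and the x axis of light_bench, either way round below 0.22 rad and distance between sensor_window and lamp_lens below 0.122 m and contact force between the fingers and sensor below 0.05 N and linear speed of sensor below 0.02 m/s and height (world z) of test_block below 0.02 m), for 0.2 s.
At the end, for the whole second after the job is handed in: Sensor seated to within 4 mm, upright, window to the lamp within 0.22 rad, let go. Block held by the fingers alone, still, upright within 0.14 rad, square to the light within 0.16 rad, its window point within 7 mm sideways, 13 mm in height and 45 mm along the light of the path's middle (horizontal distance between sensor and holder_mouth below 0.006 m and z of sensor in the frame of holder_mouth below -0.042 m and angle between sensor's own z axis and vertical below 0.1 rad and angle between the x axis of sensor and the x axis of light_bench, either way round below 0.22 rad and distance between sensor_window and lamp_lens below 0.122 m and contact force between each of the fingers, test_block and sensor below 0.05 N and x of block_window in the frame of light_path between -0.045 and 0.045 m and y of block_window in the frame of light_path between -0.007 and 0.007 m and z of block_window in the frame of light_path between -0.013 and 0.013 m and angle between the x axis of test_block and the x axis of light_bench, either way round below 0.16 rad and angle between test_block's own z axis and vertical below 0.14 rad and contact force between the fingers and test_block above 1 N and linear speed of test_block below 0.02 m/s and contact force between test_block and light_bench below 0.05 N and contact force between test_block and rack below 0.05 N); the arm keeps its last pose, push and grip.
It fails at once if a finger or the arm touches a polished face of the test block (contact force between any of the fingers, the arm and polished_front above 0.3 N or contact force between any of the fingers, the arm and polished_back above 0.3 N).
It fails at once if a bystander (short bar, locomotive, bottle) is moved more than 30 mm (distance of any of short_bar_a, short_bar_b, printed_loco, resin_bottle from where it was at the start of the episode above 0.03 m).
It also fails if it takes over 51 s, if anything falls off the work surface, if the arm or the gripper's body presses on something with over 40 N, if the wrist force passes 120 N, or if a joint passes its speed limit or range.

ROBOT

A 6-joint arm with a two-finger parallel gripper is mounted at the origin on the work surface. World frame = base frame: x ahead of the robot, y to its left, z up, the work surface at z = 0. Lengths are in m, angles in rad, forces in N, time in s.
With the tool pointing down it reaches from about 0.25 to 0.775 m from the base axis. Payload 4 kg.
Tool frame: the origin (TCP) lies between the finger pads; the fingertips stand 22 mm ahead of it and the grasp point (between the pads) lies 3 mm ahead of it; z points along the fingers, y is the line along which they close (so a half turn about z gives the same grasp; the last joint's range is limited). The gripper opens to 85 mm and grips with 20 to 120 N. Pads are 22 mm wide; open, the fingers measure 114 mm over their backs; the gripper's body (76 mm by 85 mm) begins 54 mm behind the grasp point. The pads swing forward as they close: fully open they stand 13 mm farther back than shut.
Start: joints at [1.194, 0.087, 1.371, -0, 1.684, -0.103], TCP at [0.149, 0.53, 0.253] pointing down, gripper open.
Joint ranges: [-3.1, 3.1], [-0.76, 2.03], [0.27, 2.55], [-1.08, 4.22], [0.17, 2.65], [-2.57, 2.57]. Speed limits (rad/s): [2.79, 2.79, 3.14, 3.14, 3.14, 3.14].

INTERFACE

Orientations are given as [roll, pitch, yaw] about the fixed x, y, z axes, in that order (R = Rz(yaw) Ry(pitch) Rx(roll)).
In Python, from plant import env gives the robot as it stands.
- The arm moves only by the tool shift_gripper, called by a JSON object that holds its "api" and its "payload". Schema: {"type":"object","properties":{"deltas":{"type":"array","items":{"type":"array","items":{"type":"array","items":{"type":"number"},"minItems":7,"maxItems":7},"minItems":1,"maxItems":20},"minItems":1,"maxItems":1},"only":{"type":"string"},"quiet":{"type":"boolean"},"lines":{"type":"string"}},"required":["deltas"],"additionalProperties":false}. deltas is a list that holds a single list of rows (three levels of brackets), with 1 to 20 rows, each of 7 numbers: dx, dy, dz in m, then a rotation vector rx, ry, rz in rad, then the finger opening in m; each row shifts and turns the commanded pose from where the row before left it, along the tool's axes as they then stand; what a row does not reach is not made up. A row lasts 1/8 s, in which the tool goes at most 0.0625 m and 0.188 rad, less where a joint would pass 70% of its speed; a pose out of reach is approached as far as the arm can. The fingers move at their own pace and stop on an object; the grip force is fixed at half the most. Time passes only in rows, so rows that do not move let the fingers close. The tool returns the time, the measured TCP pose, the force, the opening and the grip force at its end. only (a regular expression) keeps the lines of the reply that match it, lines (a string "A,B") keeps lines A to B, and quiet returns only ok. Input that does not fit is refused with a message, and nothing moves.
- env.state(): the state, without advancing time (a new reading comes with each control period).
- env.grab_frame(name): name is "scene" or "top"; returns a dict with "frame" (480x640x3 uint8, red, green, blue), "K" (3x3 intrinsics, pixels), "dist_coeffs" ([k1, k2, p1, p2, k3] as OpenCV has them; the pictures are not rectified), "extrinsics" (4x4, takes a point from camera to world coordinates). Camera axes: x right, y up, looking along -z (the intrinsics and any distortion apply to the point x, -y, -z); pixel columns grow to the right and rows downward; lengths in m; the calibration is good to about 2 mm. A picture is of the moment at which its call begins. There is no depth.
- env.hand_in(): hands the job in; it is judged then, once.
The state is a dict: "time_s": time; "joint_pos": joint angles; "qd": joint speeds; "joint_torque": joint torques, N m; "tool_pos": TCP position; "tool_rot": TCP orientation; "ft_force": force on the tool from outside, world axes, zero at the start; "torque": the same for the moment, N m; "finger_gap": finger opening in m; "finger_force": force on a finger pad.
Only numpy, scipy, OpenCV 4.12 (cv2) and the standard library are available. Lean on these libraries where they do the work, as an engineer would, in place of code of your own. Each camera call takes 0.05 s, during which the arm holds its last target. There are 200 camera calls.

## Working session

There is one attempt and no reset: what is moved stays moved. The work goes in short steps, Python scripts to look and compute and a tool call to move; the robot and the scene stay as the last step left them, time stands still between calls to the robot, and variables do not carry over. Pictures are saved under pics/ and viewed, at most 10 in all, crops included, and the job is handed in when it is done.

```bash
ls; mkdir -p pics
```

Create h.py:
```python
import numpy as np, cv2
from plant import env
def grab(n):
    f=env.grab_frame(n); return f
def ray(f,uv):
    p=cv2.undistortPoints(np.array(uv,float).reshape(-1,1,2),np.array(f["K"]),np.array(f["dist_coeffs"])).reshape(-1,2)
    E=np.array(f["extrinsics"]); d=np.c_[p[:,0],-p[:,1],-np.ones(len(p))]@E[:3,:3].T
    return E[:3,3],d
def onz(f,uv,z):
    o,d=ray(f,uv); z=np.broadcast_to(z,len(d)); return o+d*((z-o[2])/d[:,2])[:,None]
def proj(f,P):
    E=np.array(f["extrinsics"]); c=(np.array(P,float).reshape(-1,3)-E[:3,3])@E[:3,:3]
    c=c*[1,-1,-1]
    return cv2.projectPoints(c,np.zeros(3),np.zeros(3),np.array(f["K"]),np.array(f["dist_coeffs"]))[0].reshape(-1,2)
```

Run:
```python
from h import *
for n in("top","scene"):
    f=grab(n); cv2.imwrite(f"pics/{n}0.png",f["frame"][:,:,::-1]); print(np.round(f["extrinsics"],3).tolist(),np.array(f["K"]).tolist(),f["dist_coeffs"])
print(env.state())
```

```text
pics
plant.py
[[0.023, 0.989, -0.149, 0.473], [-1.0, 0.021, -0.014, -0.025], [-0.01, 0.149, 0.989, 0.891], [0.0, 0.0, 0.0, 1.0]] [[437.79693782538607, 0.0, 323.44175381129816], [0.0, 437.79693782538607, 236.09994295585963], [0.0, 0.0, 1.0]] [-0.00933923  0.          0.          0.          0.        ]
[[0.692, -0.456, 0.56, 1.412], [0.722, 0.441, -0.533, -0.83], [-0.004, 0.773, 0.635, 1.031], [0.0, 0.0, 0.0, 1.0]] [[593.9456294989261, 0.0, 314.7070505607071], [0.0, 593.9456294989261, 236.44395765833087], [0.0, 0.0, 1.0]] [-0.04678415  0.          0.          0.          0.        ]
{'time_s': 0.1, 'joint_pos': array([ 1.19390563e+00,  8.79505728e-02,  1.37213244e+00,  3.02433997e-06,
        1.68360005e+00, -1.03110966e-01]), 'qd': array([ 0.00041308, -0.00151253, -0.00389325,  0.00062301,  0.00011135,
       -0.00071125]), 'joint_torque': array([ 1.91238032e-03, -3.53016436e+01, -3.14218569e+01, -1.96089154e-04,
        8.02145689e-03, -1.10899023e-05]), 'tool_pos': array([0.14856406, 0.52913388, 0.25220328]), 'tool_rot': array([-3.13951365e+00, -2.18152866e-04,  2.86781303e+00]), 'ft_force': array([-0.28873958, -0.27711418,  0.21876985]), 'torque': array([ 0.03272908, -0.01633957, -0.0353076 ]), 'finger_force': 0.0, 'finger_gap': 0.08542878651279988}
```
View pics/top0.png

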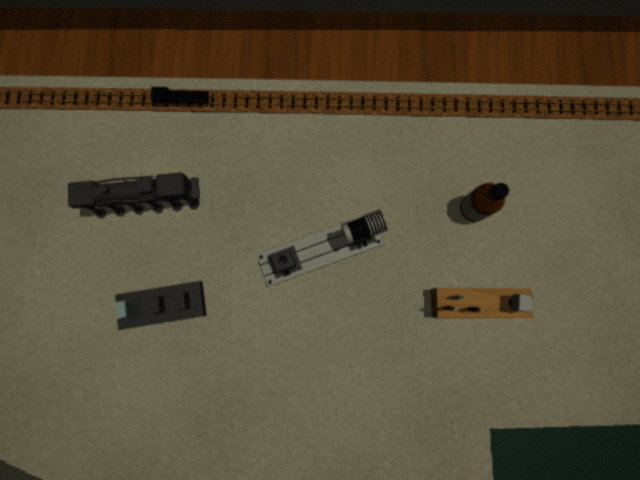

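View pics/scene0.png

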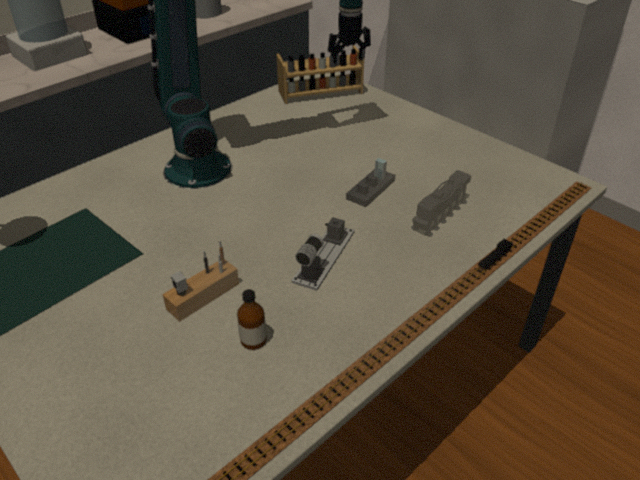

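The top view (up = +x, left = +y) shows the bench with its lamp at about (365,228) and the holder at (285,260). The tool block is at (485,304) with the sensor at (522,302), and the rack is at (160,305) with the clear block in its left slot at (121,308). The scene view shows the same: sensor at (179,283), block at (380,168). I'll enlarge the parts that matter.

Run:
```python
import cv2,numpy as np
t=cv2.imread("pics/top0.png"); s=cv2.imread("pics/scene0.png")
def c(i,x,y,w,h,k): return cv2.convertScaleAbs(cv2.resize(i[y:y+h,x:x+w],(w*k,h*k),interpolation=cv2.INTER_CUBIC),alpha=2.0)
a=c(t,420,270,130,60,6); b=c(t,100,270,130,70,6)
cv2.imwrite("pics/c1.png",np.vstack([cv2.resize(a,(650,300)),cv2.resize(b,(520,280),).__class__ and cv2.copyMakeBorder(cv2.resize(b,(520,280)),0,0,0,130,0)]))
d=c(t,250,200,150,95,5); cv2.imwrite("pics/c2.png",d)
e=c(s,150,230,100,100,6);
cv2.imwrite("pics/c3.png",cv2.hconcat([c(s,155,235,100,85,4),c(s,340,150,90,85,4)]))
```

View pics/c1.png

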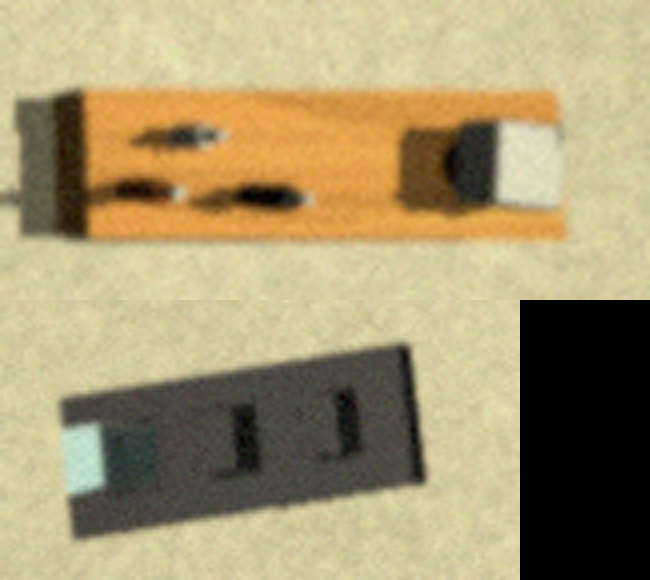

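View pics/c2.png

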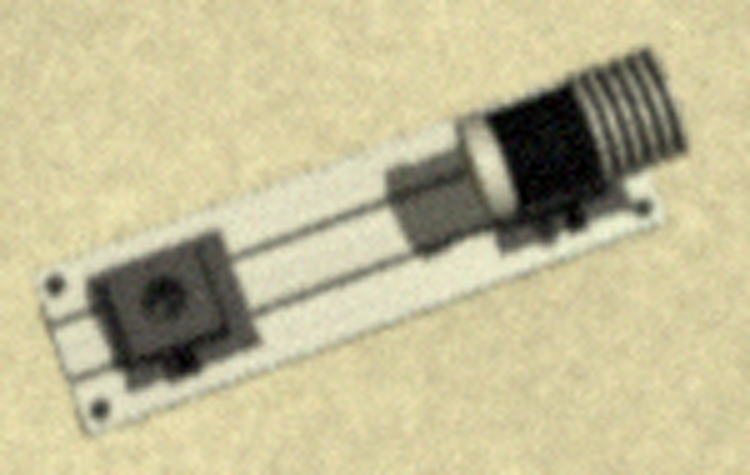

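View pics/c3.png

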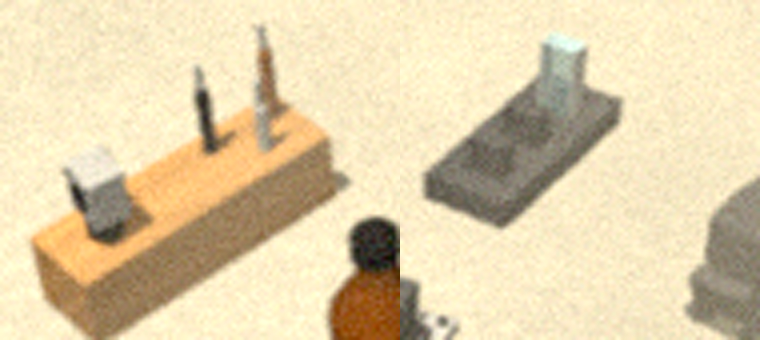

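c1 shows the pale sensor head top with its window side unclear, and the clear block in the rack's left-end slot. c2 shows the bench rail and the holder hole (full-frame px about (282.5,259)). c3 shows a dark patch on the head's left side in the scene view. Next I'll zoom in on the sensor and measure the shapes.

Run:
```python
from h import *
t=cv2.imread("pics/top0.png"); s=cv2.imread("pics/scene0.png")
def c(i,x,y,w,h,k): return cv2.convertScaleAbs(cv2.resize(i[y:y+h,x:x+w],(w*k,h*k),interpolation=cv2.INTER_CUBIC),alpha=2.2)
cv2.imwrite("pics/c4.png",cv2.hconcat([c(s,160,262,40,40,10),c(t,498,282,40,40,10)]))
ft=grab("top"); fs=grab("scene"); T=ft["frame"]; S=fs["frame"]
def big(m,off=(0,0)):
    cs=max(cv2.findContours(m.astype(np.uint8),cv2.RETR_EXTERNAL,cv2.CHAIN_APPROX_NONE)[0],key=cv2.contourArea)
    return cs
def rep(name,c,z,f):
    r=cv2.minAreaRect(c); b=cv2.boxPoints(r); P=onz(f,b,z); 
    e=P[1]-P[0],P[2]-P[1]; print(name,np.round(b,1).tolist(),"centre",np.round(P.mean(0),4),"sides",[round(np.linalg.norm(x),4) for x in e],"yaw",[round(float(np.arctan2(x[1],x[0])),3) for x in e])
def sub(I,x,y,w,h):
    m=np.zeros(I.shape[:2],bool); m[y:y+h,x:x+w]=1; return m
hsv=cv2.cvtColor(T,cv2.COLOR_RGB2HSV).astype(int)
for n,(u,v) in dict(wood=(470,300),table=(470,350),head=(526,303),rail=(300,245),glass=(118,309),rack=(150,310)).items(): print(n,hsv[v-1:v+2,u-1:u+2].mean((0,1)).round(),T[v-1:v+2,u-1:u+2].mean((0,1)).round())
b=cv2.GaussianBlur(T,(3,3),0); hsv=cv2.cvtColor(b,cv2.COLOR_RGB2HSV).astype(int); H,Sa,V=hsv[...,0],hsv[...,1],hsv[...,2]
np.save("hsv.npy",hsv)
wm=sub(T,415,275,130,55)&(Sa>130)
m=sub(T,505,285,40,40)&(Sa<70)&(V>85); rep("head",big(m),.104,ft)
m=sub(T,100,270,120,70)&(V<70); rep("rack",big(m),.022,ft)
m=sub(T,105,290,30,30)&(H>55)&(V>75); rep("block",big(m),.078,ft)
print((wm.sum()))
```

```text
wood [ 18. 169. 116.] [116.  84.  39.]
table [ 25.  66. 110.] [110. 105.  82.]
head [ 28.  36. 111.] [111. 110.  95.]
rail [ 28.  36. 113.] [113. 111.  97.]
glass [ 68.  33. 112.] [ 97. 112. 101.]
rack [37. 34. 35.] [35. 33. 30.]
head [[505.0, 285.0], [544.0, 285.0], [544.0, 324.0], [505.0, 324.0]] centre [ 0.4767 -0.3731  0.104 ] sides [np.float64(0.0695), np.float64(0.0685)] yaw [-1.55, 3.091]
rack [[112.5999984741211, 294.5], [201.89999389648438, 280.1000061035156], [207.5, 315.29998779296875], [118.30000305175781, 329.6000061035156]] centre [0.4601 0.3061 0.022 ] sides [np.float64(0.179), np.float64(0.0701)] yaw [-1.389, -2.919]
block [[115.69999694824219, 302.1000061035156], [124.0999984741211, 301.29998779296875], [125.69999694824219, 316.5], [117.19999694824219, 317.3999938964844]] centre [0.4509 0.3573 0.078 ] sides [np.float64(0.0157), np.float64(0.0282)] yaw [-1.448, -2.952]
2515
```

View pics/c4.png

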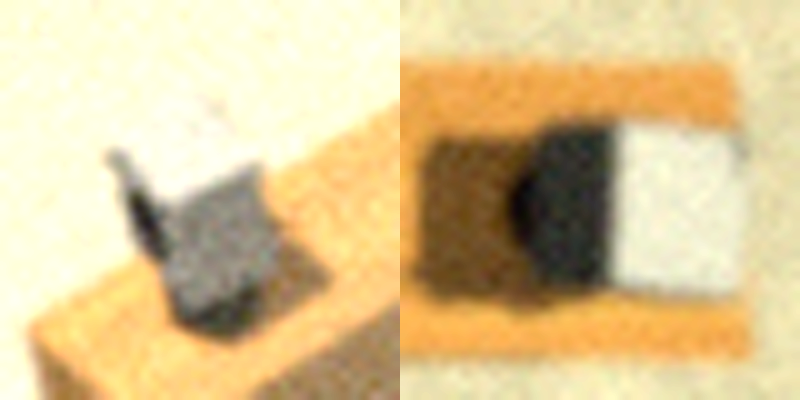

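c4: in the scene view the black window is on the head's left face (world −y side), so sensor x points roughly along +y. In the top view the head's top face has corners near (519.5,294), (531.5,295), (532,311) and (518.7,310).

Create m.py:
```python
from h import *
def avg(n,k=6):
    fs=[grab(n) for _ in range(k)]; f=fs[0]; f["frame"]=np.mean([x["frame"] for x in fs],0).round().astype(np.uint8); return f
def up(f,x,y,w,h,k=8):
    I=cv2.resize(f["frame"][y:y+h,x:x+w],None,fx=k,fy=k,interpolation=cv2.INTER_CUBIC)
    return I,cv2.cvtColor(I,cv2.COLOR_RGB2HSV).astype(int),lambda p:(np.array(p,float)+.5)/k-.5+[x,y]
def big(m):
    return max(cv2.findContours(m.astype(np.uint8),cv2.RETR_EXTERNAL,cv2.CHAIN_APPROX_NONE)[0],key=cv2.contourArea)
def rect(name,f,m,tr,z):
    c=tr(big(m).reshape(-1,2)); P=onz(f,c,z)[:,:2].astype(np.float32)*1000
    r=cv2.minAreaRect(P); b=cv2.boxPoints(r); e=b[1]-b[0],b[2]-b[1]
    print(name,"c(mm)",np.round(r[0],1),"sides",[round(float(np.linalg.norm(x)),1) for x in e],"yaw",[round(float(np.arctan2(x[1],x[0])),3) for x in e]); return r,b
```

Run:
```python
from m import *
f=avg("top"); np.savez("t.npz",**{k:np.array(v) for k,v in f.items()})
I,h,tr=up(f,508,285,34,36); rect("head",f,(h[...,1]<52)&(h[...,2]>80),tr,.104)
I,h,tr=up(f,424,280,116,46); m=(h[...,1]>100)&(h[...,2]>60)
r,b=rect("wood+",f,cv2.morphologyEx(m.astype(np.uint8),cv2.MORPH_CLOSE,np.ones((15,15))),tr,.052)
# edge lines of wood top
I,h,tr=up(f,100,270,120,70); rect("rack",f,(h[...,2]<70),tr,.022)
I,h,tr=up(f,108,292,24,32); rect("block",f,(h[...,0]>45)&(h[...,2]>75),tr,.078)
I,h,tr=up(f,250,225,70,70); rr,b=rect("holder",f,(h[...,2]<75),tr,.06)
I,h,tr=up(f,250,200,150,95,5); m=(h[...,1]<48)&(h[...,2]>85)
m=cv2.morphologyEx(((h[...,1]<50)|(h[...,2]<65)).astype(np.uint8),cv2.MORPH_OPEN,np.ones((9,9)))
rect("railall",f,m,tr,.01)
# hole: darkest blob
I,h,tr=up(f,272,248,22,22); v=cv2.GaussianBlur(h[...,2].astype(np.float32),(0,0),6)
c=big(v<np.percentile(v,8)); print("hole",tr(c.reshape(-1,2).mean(0)),onz(f,[tr(c.reshape(-1,2).mean(0))],.06))
# wood front/back edges: points where Sa crosses along columns
g=cv2.cvtColor(f["frame"],cv2.COLOR_RGB2HSV)[...,1].astype(float)
for lab,rng in(("near",range(318,324)),("far",range(286,290))): pass
cols=np.arange(445,512); top=[];bot=[]
for u in cols:
    s=g[275:335,u]; i=np.where(s>105)[0]; a,bb=i[0],i[-1]
    top.append(275+a-(s[a]-105)/(s[a]-s[a-1])); bot.append(275+bb+(s[bb]-105)/(s[bb]-s[bb+1]))
for n,e in(("far",top),("near",bot)):
    p=np.polyfit(cols,e,1); P=onz(f,np.c_[[445,520],np.polyval(p,[445,520])],.052); print(n,P.round(4).tolist())
```

```text
head c(mm) [ 479.6 -375.7] sides [27.8, 23.7] yaw [-0.095, 1.476]
wood+ c(mm) [ 478.9 -319.9] sides [182.4, 58.0] yaw [-1.551, 0.019]
rack c(mm) [459.9 305.8] sides [175.9, 71.0] yaw [-1.387, 0.183]
block c(mm) [451.1 358. ] sides [17.5, 30.6] yaw [-1.385, 0.186]
holder c(mm) [551.4  46.5] sides [123.4, 50.3] yaw [-1.194, 0.377]
railall c(mm) [583.  -15.5] sides [273.0, 72.6] yaw [-1.193, 0.378]
hole [282.36342593 258.57021605] [[0.55313435 0.06391189 0.06      ]]
far [[0.506, -0.2466, 0.052], [0.5088, -0.389, 0.052]]
near [[0.4489, -0.2456, 0.052], [0.4517, -0.3865, 0.052]]
```

Run:
```python
from m import *
f=np.load("t.npz"); s=avg("scene"); np.savez("s.npz",**{k:np.array(v) for k,v in s.items()})
def z(f,x,y,w,h,k,g=(15,110)):
    I=cv2.cvtColor(up(f,x,y,w,h,k)[0],cv2.COLOR_RGB2GRAY).astype(float); return np.clip((I-g[0])/(g[1]-g[0])*255,0,255).astype(np.uint8)
cv2.imwrite("pics/c5.png",cv2.hconcat([z(f,264,242,40,40,10,(20,75)),z(s,316,208,40,40,10,(20,90))]))
g=cv2.cvtColor(f["frame"],cv2.COLOR_RGB2HSV)[...,1].astype(float)
g=cv2.GaussianBlur(g,(3,3),0)
# rail near edge (lower), columns 275..375 : last row with Sa<51 scanning from rail interior down
cols=np.arange(276,350); rows=[]
for u in cols:
    v0=286-(u-276)*0.37-12; 
    prof=g[int(v0):int(v0)+25,u]; i=np.where((prof[:-1]<51)&(prof[1:]>=51))[0]
    rows.append(int(v0)+i[0]+(51-prof[i[0]])/(prof[i[0]+1]-prof[i[0]]) if len(i) else np.nan)
rows=np.array(rows); 
ok=np.isfinite(rows)
for _ in range(4):
    p=np.polyfit(cols[ok],rows[ok],1); res=rows-np.polyval(p,cols); ok=np.isfinite(rows)&(abs(res)<.8)
P=onz(f,np.c_[[276,350],np.polyval(p,[276,350])],.01); print("near edge",ok.sum(),P,np.arctan2(*(P[0]-P[1])[[1,0]]))
```

```text
near edge 73 [[ 0.50680052  0.08016446  0.01      ]
 [ 0.56550866 -0.06735182  0.01      ]] 1.9495578048895188
```

View pics/c5.png

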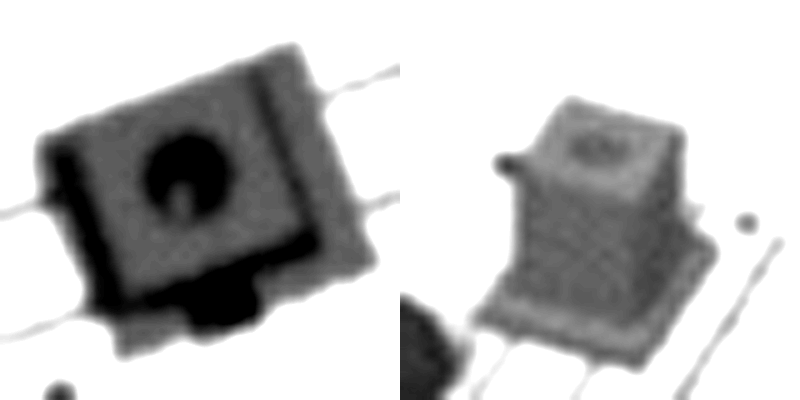

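c5: the holder's hole is at crop (187,178), i.e. top px (282.25,259.3), and at scene px (336.5,222.2). I'll cross-check the two views against the rail's centre line.

Run:
```python
from m import *
f=np.load("t.npz"); s=np.load("s.npz")
for n,F,uv in(("top",f,(282.25,259.3)),("sc",s,(336.55,222.25))):
    P=onz(F,[uv],.06)[0]; d=P[:2]-[.5068,.0802]; c,si=np.cos(1.9496),np.sin(1.9496)
    print(n,P.round(4),"along",d@[c,si],"across",d@[si,-c])
# head top corners in scene (crop c4: /10 +160,262): 
for n,F,uv in(("sc",s,[(160+10.8,262+15.0),(160+17.2,262+20.5),(160+26.3,262+16.3)]),("top",f,[(519.6,294.3),(531.5,295),(532,311),(518.6,310.2)])):
    P=onz(F,np.array(uv)-.45,.104); print(n,P[:,:2].round(4).tolist(),[round(float(np.arctan2(*(P[i+1]-P[i])[[1,0]])),3) for i in range(len(P)-1)])
# block top in scene
I,h,tr=up(s,368,152,24,16); print(h[::16,::16,0].tolist())
```

```text
top [0.5517 0.0641 0.06  ] along -0.03159656703269258 across 0.03578594676151858
sc [0.5539 0.0678 0.06  ] along -0.02895944498800533 across 0.039203954407524465
sc [[0.4702, -0.3883], [0.4957, -0.3879], [0.4985, -0.3651]] [0.016, 1.449]
top [[0.495, -0.3644], [0.4942, -0.3855], [0.4661, -0.3851], [0.467, -0.3615]] [-1.608, 3.126, 1.533]
[[21, 22, 22, 22, 20, 22, 23, 23, 22, 21, 20, 22], [21, 22, 21, 22, 23, 20, 21, 21, 20, 21, 22, 20], [22, 22, 21, 23, 22, 23, 21, 21, 22, 22, 21, 21], [23, 21, 20, 22, 21, 28, 27, 21, 20, 21, 22, 22], [21, 21, 21, 22, 30, 71, 70, 63, 40, 24, 21, 22], [23, 22, 22, 21, 30, 56, 60, 68, 68, 30, 22, 19], [22, 22, 22, 22, 41, 41, 43, 47, 27, 21, 22, 21], [22, 22, 22, 22, 30, 45, 42, 44, 24, 23, 21, 22]]
```

Create go.py:
```python
import sys
from h import *
from scipy.spatial.transform import Rotation as Ro
# target x y z yaw -> delta in tool axes now, and yaw as rz
x,y,z,yaw=map(float,sys.argv[1:5]); s=env.state(); R=Ro.from_euler("xyz",s["tool_rot"]).as_matrix()
d=R.T@(np.array([x,y,z])-s["tool_pos"]); dR=Ro.from_matrix(R.T)*Ro.from_euler("xyz",[np.pi,0,yaw])
print("t",s["time_s"],"pos",s["tool_pos"].round(4),"rot",s["tool_rot"].round(3),"F",s["ft_force"].round(1),"gap",round(s["finger_gap"],4)); print("d",d.round(4),"rv",dR.as_rotvec().round(3))
```

```text
(no output)
```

{"api": "shift_gripper", "payload": {"deltas": [[[0, 0, 0, 0, 0, 0.1675, 0.085], [0, 0, 0, 0, 0, 0.1675, 0.085], [0, 0, 0, 0, 0, 0.1675, 0.085], [0, 0, 0, 0, 0, 0.1675, 0.085], [0, 0, 0, 0, 0, 0.1675, 0.085], [0, 0, 0, 0, 0, 0.1675, 0.085], [0, 0, 0, 0, 0, 0.1675, 0.085], [0, 0, 0, 0, 0, 0.1675, 0.085]]]}}

```text
time_s: 1.8
tool_pos: [0.1487, 0.5295, 0.2534]
tool_rot: [3.142, -0.0, 1.522]
ft_force: [-0.8, 0.2, -1.0]
finger_gap: 0.0847
finger_force: 0.0
```

```bash
python3 go.py 0.4802 -0.375 0.22 1.53
```

```text
t 1.8 pos [0.1487 0.5295 0.2534] rot [ 3.142 -0.     1.522] F [-0.8  0.2 -1. ] gap 0.0847
d [-0.8874  0.375   0.0333] rv [ 0.    -0.    -0.008]
```

{"api": "shift_gripper", "payload": {"deltas": [[[-0.0522, 0.022, 0.002, 0, 0, 0, 0.085], [-0.0522, 0.022, 0.002, 0, 0, 0, 0.085], [-0.0522, 0.022, 0.002, 0, 0, 0, 0.085], [-0.0522, 0.022, 0.002, 0, 0, 0, 0.085], [-0.0522, 0.022, 0.002, 0, 0, 0, 0.085], [-0.0522, 0.022, 0.002, 0, 0, 0, 0.085], [-0.0522, 0.022, 0.002, 0, 0, 0, 0.085], [-0.0522, 0.022, 0.002, 0, 0, 0, 0.085], [-0.0522, 0.022, 0.002, 0, 0, 0, 0.085], [-0.0522, 0.022, 0.002, 0, 0, 0, 0.085], [-0.0522, 0.022, 0.002, 0, 0, 0, 0.085], [-0.0522, 0.022, 0.002, 0, 0, 0, 0.085], [-0.0522, 0.022, 0.002, 0, 0, 0, 0.085], [-0.0522, 0.022, 0.002, 0, 0, 0, 0.085], [-0.0522, 0.022, 0.002, 0, 0, 0, 0.085], [-0.0522, 0.022, 0.002, 0, 0, 0, 0.085], [-0.0522, 0.022, 0.002, 0, 0, -0.008, 0.085], [0, 0, 0, 0, 0, 0, 0.085]]]}}

```text
time_s: 4.05
tool_pos: [0.4842, -0.3763, 0.2161]
tool_rot: [-3.138, -0.002, 1.532]
ft_force: [0.2, 1.7, -0.7]
finger_gap: 0.0849
finger_force: 0.0
```

```bash
python3 go.py 0.4802 -0.375 0.091 1.53
```

```text
t 4.05 pos [ 0.4842 -0.3763  0.2161] rot [-3.138e+00 -2.000e-03  1.532e+00] F [ 0.2  1.7 -0.7] gap 0.0849
d [ 0.0009 -0.0036  0.1251] rv [-0.003 -0.002  0.002]
```

{"api": "shift_gripper", "payload": {"deltas": [[[0, 0, 0.04, 0, 0, 0, 0.085], [0, 0, 0.03, 0, 0, 0, 0.085], [0, 0, 0, 0, 0, 0, 0.085], [0, 0, 0, 0, 0, 0, 0.085]]]}}

```text
time_s: 4.55
tool_pos: [0.4848, -0.373, 0.1512]
tool_rot: [3.14, 0.001, 1.536]
ft_force: [0.5, -0.4, 0.8]
finger_gap: 0.0849
finger_force: 0.0
```

```bash
python3 go.py 0.4802 -0.375 0.091 1.53
```

```text
t 4.55 pos [ 0.4848 -0.373   0.1512] rot [3.140e+00 1.000e-03 1.536e+00] F [ 0.5 -0.4  0.8] gap 0.0849
d [-0.0021 -0.0046  0.0602] rv [0.002 0.001 0.006]
```

{"api": "shift_gripper", "payload": {"deltas": [[[-0.002, -0.0045, 0.02, 0, 0, 0, 0.085], [0, 0, 0.02, 0, 0, 0, 0.085], [0, 0, 0.02, 0, 0, 0, 0.085], [0, 0, 0, 0, 0, 0, 0.085], [0, 0, 0, 0, 0, 0, 0.085]]]}}

```text
time_s: 5.18
tool_pos: [0.4806, -0.3757, 0.0917]
tool_rot: [3.139, 0.002, 1.536]
ft_force: [1.3, 0.2, -0.7]
finger_gap: 0.0847
finger_force: 0.0
```

```bash
python3 go.py 0.4802 -0.375 0.091 1.53
```

Run:
```python
from h import *
a=[c for n in("top","scene") for c in [grab(n)["frame"][:,:,::-1]]]
cv2.imwrite("pics/g1.png",cv2.convertScaleAbs(cv2.hconcat([cv2.resize(a[0][260:340,460:540],(400,400)),cv2.resize(a[1][230:310,140:220],(400,400))]),alpha=2))
```

```text
t 5.175 pos [ 0.4806 -0.3757  0.0917] rot [3.139e+00 2.000e-03 1.536e+00] F [ 1.3  0.2 -0.7] gap 0.0847
d [ 0.0006 -0.0005  0.0007] rv [0.003 0.002 0.006]
```

View pics/g1.png

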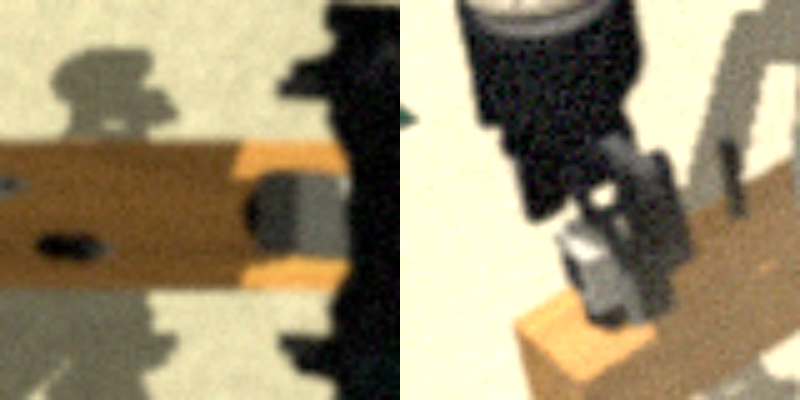

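Looks plausible: fingers straddle. Close. Opening 0.0 call, wait ~6 rows.

The picture shows the open fingers straddling the head on both sides (top view, rows ~75 and ~355, with the head at ~215). I'm closing the gripper.

{"api": "shift_gripper", "payload": {"deltas": [[[0, 0, 0, 0, 0, 0, 0.0], [0, 0, 0, 0, 0, 0, 0.0], [0, 0, 0, 0, 0, 0, 0.0], [0, 0, 0, 0, 0, 0, 0.0], [0, 0, 0, 0, 0, 0, 0.0], [0, 0, 0, 0, 0, 0, 0.0], [0, 0, 0, 0, 0, 0, 0.0]]]}}

```text
time_s: 6.15
tool_pos: [0.4797, -0.375, 0.0895]
tool_rot: [3.141, 0.0, 1.536]
ft_force: [-0.7, 0.6, 2.4]
finger_gap: 0.0293
finger_force: 59.3
```

```bash
python3 go.py 0.4802 -0.375 0.175 1.53
```

```text
t 6.15 pos [ 0.4797 -0.375   0.0895] rot [3.141 0.    1.536] F [-0.7  0.6  2.4] gap 0.0293
d [ 0.      0.0005 -0.0855] rv [0.    0.    0.006]
```

Gripped: the gap is 29.3 mm, against a 30 mm head. Lifting about 90 mm.

{"api": "shift_gripper", "payload": {"deltas": [[[0, 0, -0.015, 0, 0, 0, 0], [0, 0, -0.025, 0, 0, 0, 0], [0, 0, -0.025, 0, 0, 0, 0], [0, 0, -0.025, 0, 0, 0, 0], [0, 0, 0, 0, 0, 0, 0], [0, 0, 0, 0, 0, 0, 0]]]}}

```text
time_s: 6.9
tool_pos: [0.4792, -0.3746, 0.1783]
tool_rot: [-3.14, -0.001, 1.536]
ft_force: [-0.6, -0.4, -1.3]
finger_gap: 0.0291
finger_force: 60.6
```

```bash
python3 go.py 0.5516 0.0643 0.18 1.95
```

```text
t 6.9 pos [ 0.4792 -0.3746  0.1783] rot [-3.140e+00 -1.000e-03  1.536e+00] F [-0.6 -0.4 -1.3] gap 0.0291
d [ 0.4412  0.057  -0.0012] rv [-0.001 -0.002 -0.414]
```

{"api": "shift_gripper", "payload": {"deltas": [[[0.049, 0.0063, 0, 0, 0, 0, 0], [0.049, 0.0063, 0, 0, 0, 0, 0], [0.049, 0.0063, 0, 0, 0, 0, 0], [0.049, 0.0063, 0, 0, 0, 0, 0], [0.049, 0.0063, 0, 0, 0, 0, 0], [0.049, 0.0063, 0, 0, 0, 0, 0], [0.049, 0.0063, 0, 0, 0, 0, 0], [0.049, 0.0063, 0, 0, 0, 0, 0], [0.049, 0.0063, 0, 0, 0, 0, 0], [0, 0, 0, 0, 0, -0.138, 0], [0, 0, 0, 0, 0, -0.138, 0], [0, 0, 0, 0, 0, -0.138, 0], [0, 0, 0, 0, 0, 0, 0], [0, 0, 0, 0, 0, 0, 0]]]}}

```text
time_s: 8.65
tool_pos: [0.5513, 0.0637, 0.1783]
tool_rot: [-3.14, -0.001, 1.948]
ft_force: [-0.0, 0.2, -1.0]
finger_gap: 0.0289
finger_force: 60.6
```

```bash
python3 go.py 0.5516 0.0643 0.17 1.95
```

Run:
```python
from m import *
f=avg("top",4); s=avg("scene",4)
np.savez("t2.npz",**{k:np.array(v) for k,v in f.items()});np.savez("s2.npz",**{k:np.array(v) for k,v in s.items()})
cv2.imwrite("pics/g2.png",cv2.convertScaleAbs(cv2.hconcat([cv2.resize(f["frame"][225:295,245:315],(400,400),interpolation=cv2.INTER_CUBIC),cv2.resize(s["frame"][180:250,300:370],(400,400),interpolation=cv2.INTER_CUBIC)])[:,:,::-1],alpha=2))
```

```text
t 8.65 pos [0.5513 0.0637 0.1783] rot [-3.140e+00 -1.000e-03  1.948e+00] F [-0.   0.2 -1. ] gap 0.0289
d [0.0004 0.0005 0.0083] rv [-0.002 -0.001 -0.002]
```

View pics/g2.png

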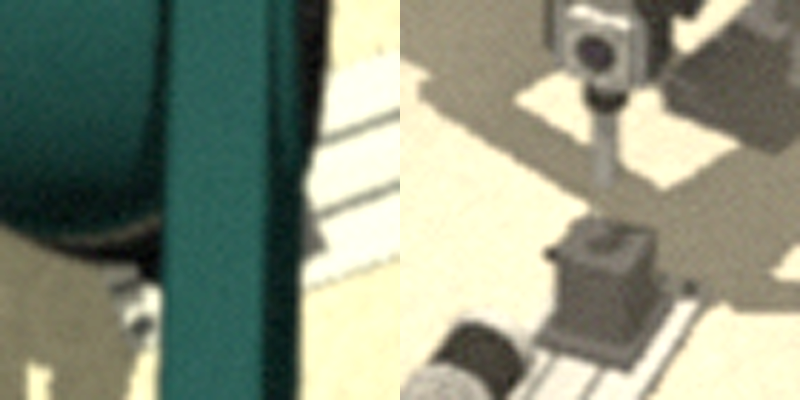

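The scene half shows the window facing the lamp, with the post (lower end at crop (601,185), i.e. px ≈ (335,212.4)) hanging above the hole (crop (605,240)). Next I'll compare the post's line with the hole in this same camera.

Run:
```python
from m import *
s=np.load("s2.npz"); p=np.array([.5513,.0637])
print("pred hole",proj(s,[*p,.06]),"pred base",proj(s,[*p,.095]),"z.115",proj(s,[*p,.115]), "dx",proj(s,[*(p+[.01,0]),.06]),"dy",proj(s,[*(p+[0,.01]),.06]))
I=s["frame"]; g=cv2.cvtColor(I,cv2.COLOR_RGB2GRAY).astype(int)
for v in range(200,216): print(v,g[v,326:346].tolist())
for v in range(218,228): print(v,g[v,326:350].tolist())
```

```text
pred hole [[334.75843661 222.47162398]] pred base [[334.99089708 211.92625267]] z.115 [[335.12645257 205.76464807]] dx [[337.44910742 224.14835521]] dy [[337.40398287 220.85954975]]
200 [126, 130, 129, 130, 125, 124, 121, 94, 68, 59, 59, 65, 98, 123, 128, 127, 123, 122, 124, 122]
201 [111, 122, 128, 131, 126, 129, 123, 98, 70, 63, 63, 68, 99, 120, 128, 126, 122, 124, 123, 127]
202 [76, 88, 109, 123, 124, 129, 124, 98, 74, 61, 63, 65, 100, 122, 124, 122, 125, 126, 126, 124]
203 [65, 70, 75, 87, 112, 128, 123, 96, 75, 68, 61, 68, 100, 122, 126, 126, 126, 124, 124, 127]
204 [69, 66, 67, 67, 86, 110, 116, 96, 77, 72, 69, 72, 101, 121, 127, 127, 125, 125, 124, 123]
205 [68, 71, 68, 64, 70, 78, 80, 78, 77, 75, 72, 70, 97, 120, 127, 129, 126, 124, 123, 124]
206 [72, 70, 67, 68, 69, 66, 67, 69, 71, 76, 74, 72, 97, 122, 125, 124, 124, 125, 124, 126]
207 [68, 67, 70, 67, 69, 70, 66, 68, 72, 76, 72, 71, 95, 119, 125, 122, 122, 122, 125, 125]
208 [70, 70, 69, 69, 69, 69, 68, 69, 73, 77, 73, 65, 78, 109, 124, 126, 126, 124, 125, 126]
209 [70, 70, 71, 69, 68, 71, 66, 68, 74, 77, 75, 66, 61, 84, 10
[... 885 characters left out ...]
21, 95, 71, 60, 62, 60, 58, 55, 51, 48, 46, 44, 50, 59, 62, 62, 56, 54, 66, 69, 70, 74, 72]
222 [117, 95, 72, 59, 62, 63, 55, 48, 46, 45, 46, 39, 46, 52, 57, 64, 61, 51, 52, 66, 71, 70, 71, 73]
223 [69, 60, 61, 63, 61, 61, 57, 49, 45, 47, 44, 46, 51, 59, 62, 62, 54, 49, 48, 69, 72, 72, 68, 72]
224 [37, 44, 56, 57, 59, 62, 61, 55, 53, 53, 52, 58, 62, 60, 64, 57, 52, 45, 51, 65, 70, 68, 71, 68]
225 [62, 49, 48, 48, 57, 62, 61, 61, 61, 64, 62, 62, 62, 65, 64, 52, 43, 42, 53, 67, 69, 68, 70, 67]
226 [105, 67, 47, 46, 50, 49, 52, 57, 57, 60, 60, 64, 62, 63, 56, 45, 42, 41, 55, 67, 70, 71, 68, 71]
227 [113, 75, 49, 45, 49, 48, 50, 47, 48, 50, 53, 58, 60, 56, 47, 43, 39, 44, 53, 59, 64, 68, 69, 72]
```

Run:
```python
from m import *
s=np.load("s.npz"); s2=np.load("s2.npz"); t=np.load("t.npz")
def ell(f,x,y,w,h,thr,lab):
    I,_,tr=up(f,x,y,w,h,8); g=cv2.GaussianBlur(cv2.cvtColor(I,cv2.COLOR_RGB2GRAY),(0,0),3)
    n,l,st,ce=cv2.connectedComponentsWithStats((g<thr).astype(np.uint8))
    for i in range(1,n):
        q=st[i]; 
        if q[4]>300 and q[0]>0 and q[1]>0 and q[0]+q[2]<w*8 and q[1]+q[3]<h*8: print(lab,thr,tr(ce[i]).round(2),"bbox mid",tr([q[0]+q[2]/2,q[1]+q[3]/2]).round(2),"size",(q[2:4]/8).round(1))
for th in(42,46,50,54): ell(s,330,217,14,11,th,"hole sc")
for th in(28,33,38): ell(t,275,251,15,16,th,"hole top")
for th in(45,55,65,75): ell(s2,328,182,13,13,th,"win sc")
# expected hole sizes
a=np.linspace(0,2*np.pi,40)
for f in(s,t):
    c=np.c_[.5517+.008*np.cos(a),.0641+.008*np.sin(a),np.full(40,.06)]; P=proj(f,c); print("exp hole ctr/size",P.mean(0),np.ptp(P,0))
ax=np.array([np.cos(1.949),np.sin(1.949)]); w=np.array([.5513,.0637])-.012*ax; print("pred win",proj(s2,[*w,.0948+.08]))
g=cv2.cvtColor(s["frame"],cv2.COLOR_RGB2GRAY)
for v in range(216,229): print(v,g[v,326:346].tolist())
```

```text
hole sc 50 [335.01 222.49] bbox mid [335.25 222.56] size [4.6 2. ]
hole sc 54 [335.18 222.51] bbox mid [335.38 222.56] size [5.9 3.2]
hole top 28 [282.4 258.8] bbox mid [282.31 259.06] size [9.  8.8]
hole top 33 [282.34 259.05] bbox mid [282.44 259.19] size [10.   9.8]
hole top 38 [282.29 259.24] bbox mid [282.44 259.25] size [11.2 11.4]
win sc 45 [333.88 188.93] bbox mid [333.94 189.06] size [6.  5.8]
win sc 55 [333.84 188.96] bbox mid [333.88 189.12] size [6.9 6.6]
win sc 65 [333.83 189.  ] bbox mid [333.88 189.19] size [7.6 7.5]
exp hole ctr/size [335.02578937 222.51084062] [6.03032407 3.71788125]
exp hole ctr/size [282.24155711 259.2158744 ] [8.36917228 8.35391361]
pred win [[333.6806261 189.2053726]]
216 [124, 124, 125, 124, 124, 123, 120, 118, 120, 123, 122, 121, 120, 121, 122, 126, 126, 123, 123, 124]
217 [125, 125, 125, 125, 125, 116, 94, 87, 100, 109, 115, 120, 120, 121, 124, 124, 125, 123, 123, 123]
218 [125, 124, 125, 127, 117, 92, 70, 63, 68, 76, 84, 98, 105, 112, 118, 121, 122, 123, 123, 124]
219 [123, 123, 124, 117, 99, 71, 63, 57, 58, 60, 65, 69, 70, 81, 88, 97, 105, 110, 118, 123]
220 [124, 123, 123, 108, 80, 61, 60, 60, 60, 62, 58, 58, 59, 61, 62, 67, 72, 79, 95, 116]
221 [126, 124, 118, 91, 67, 59, 58, 55, 53, 52, 54, 59, 59, 63, 60, 60, 61, 56, 75, 112]
222 [116, 115, 98, 74, 60, 60, 57, 48, 46, 50, 45, 51, 52, 60, 58, 62, 58, 48, 71, 111]
223 [67, 69, 66, 64, 60, 60, 56, 49, 46, 48, 49, 48, 52, 58, 61, 60, 53, 50, 78, 110]
224 [40, 43, 51, 59, 61, 60, 58, 59, 53, 52, 53, 54, 58, 62, 64, 58, 46, 50, 77, 112]
225 [61, 49, 47, 52, 56, 56, 60, 59, 60, 61, 61, 60, 64, 60, 59, 52, 45, 47, 78, 115]
226 [98, 66, 48, 46, 52, 50, 53, 55, 55, 59, 61, 61, 60, 60, 56, 44, 42, 47, 76, 111]
227 [107, 71, 50, 44, 48, 48, 47, 48, 50, 52, 53, 54, 59, 58, 49, 45, 44, 45, 78, 104]
228 [105, 70, 48, 48, 46, 48, 48, 47, 47, 49, 49, 49, 49, 50, 46, 43, 39, 49, 69, 81]
```

The sub-pixel hole and window positions match predictions within about 0.3 px (under 1 mm) in both views. Descending.

{"api": "shift_gripper", "payload": {"deltas": [[[0.0004, 0.0004, 0.012, 0, 0, 0, 0], [0, 0, 0.012, 0, 0, 0, 0], [0, 0, 0.01, 0, 0, 0, 0], [0, 0, 0.008, 0, 0, 0, 0], [0, 0, 0.008, 0, 0, 0, 0], [0, 0, 0, 0, 0, 0, 0]]]}}

```text
time_s: 9.8
tool_pos: [0.5515, 0.0643, 0.1284]
tool_rot: [-3.14, -0.001, 1.95]
ft_force: [0.1, -0.4, -0.1]
finger_gap: 0.029
finger_force: 60.6
```

```bash
python3 go.py 0.5517 0.0641 0.0975 1.95
```

```text
t 9.8 pos [0.5515 0.0643 0.1284] rot [-3.14e+00 -1.00e-03  1.95e+00] F [ 0.1 -0.4 -0.1] gap 0.029
d [-0.0003  0.0001  0.0309] rv [-0.002 -0.001 -0.   ]
```

{"api": "shift_gripper", "payload": {"deltas": [[[0, 0, 0.01, 0, 0, 0, 0], [0, 0, 0.01, 0, 0, 0, 0], [0, 0, 0.006, 0, 0, 0, 0], [0, 0, 0.003, 0, 0, 0, 0], [0, 0, 0.002, 0, 0, 0, 0], [0, 0, 0.001, 0, 0, 0, 0], [0, 0, 0, 0, 0, 0, 0]]]}}

```text
time_s: 10.68
tool_pos: [0.5518, 0.0643, 0.0994]
tool_rot: [-3.142, 0.0, 1.95]
ft_force: [-3.8, -0.6, 7.4]
finger_gap: 0.0291
finger_force: 62.0
```

```bash
python3 go.py 0.5517 0.0641 0.0975 1.95
```

```text
t 10.675 pos [0.5518 0.0643 0.0994] rot [-3.142  0.     1.95 ] F [-3.8 -0.6  7.4] gap 0.0291
d [-0.0001 -0.0002  0.0019] rv [-0.  0. -0.]
```

{"api": "shift_gripper", "payload": {"deltas": [[[0, 0, 0.001, 0, 0, 0, 0], [0, 0, 0.001, 0, 0, 0, 0], [0, 0, 0, 0, 0, 0, 0]]]}}

```text
time_s: 11.05
tool_pos: [0.5519, 0.0643, 0.0993]
tool_rot: [3.141, 0.001, 1.95]
ft_force: [-7.4, -1.1, 14.4]
finger_gap: 0.0293
finger_force: 63.0
```

```bash
python3 go.py 0.5517 0.0641 0.0975 1.95
```

```text
t 11.05 pos [0.5519 0.0643 0.0993] rot [3.141e+00 1.000e-03 1.950e+00] F [-7.4 -1.1 14.4] gap 0.0293
d [-0.0001 -0.0002  0.0018] rv [ 0.001  0.001 -0.   ]
```

Firm stop, so the collar should be resting on the holder. Releasing and lifting.

{"api": "shift_gripper", "payload": {"deltas": [[[0, 0, 0, 0, 0, 0, 0.085], [0, 0, 0, 0, 0, 0, 0.085], [0, 0, 0, 0, 0, 0, 0.085], [0, 0, 0, 0, 0, 0, 0.085], [0, 0, 0, 0, 0, 0, 0.085], [0, 0, 0, 0, 0, 0, 0.085], [0, 0, -0.02, 0, 0, 0, 0.085], [0, 0, -0.04, 0, 0, 0, 0.085], [0, 0, -0.05, 0, 0, 0, 0.085], [0, 0, 0, 0, 0, 0, 0.085]]]}}

```text
time_s: 12.3
tool_pos: [0.5547, 0.0644, 0.2113]
tool_rot: [3.131, 0.004, 1.95]
ft_force: [0.8, 0.3, 0.1]
finger_gap: 0.0853
finger_force: 0.0
```

```bash
python3 go.py 0.4511 0.358 0.20 1.757
```

Run:
```python
from m import *
s=avg("scene",4); ax=np.array([np.cos(1.9496),np.sin(1.9496)]); c=np.array([.5517,.0641])
I,_,tr=up(s,326,195,18,22,8)
g=cv2.GaussianBlur(cv2.cvtColor(I,cv2.COLOR_RGB2GRAY),(0,0),3); 
n,l,st,ce=cv2.connectedComponentsWithStats((g<60).astype(np.uint8))
for i in range(1,n):
    if st[i][4]>400: print(tr(ce[i]).round(2),(st[i][2:4]/8).round(1))
for b in(.014,.02): print("pred win",b,proj(s,[*(c-.012*ax),b+.08]).round(2))
cv2.imwrite("pics/g3.png",cv2.convertScaleAbs(cv2.resize(s["frame"][180:250,300:370],(400,400),interpolation=cv2.INTER_CUBIC)[:,:,::-1],alpha=2))
```

```text
t 12.3 pos [0.5547 0.0644 0.2113] rot [3.131 0.004 1.95 ] F [0.8 0.3 0.1] gap 0.0853
d [0.3112 0.0123 0.0102] rv [0.011 0.003 0.193]
[333.7  213.99] [6.6 5.5]
pred win 0.014 [[333.4  214.77]]
pred win 0.02 [[333.44 212.93]]
```

View pics/g3.png

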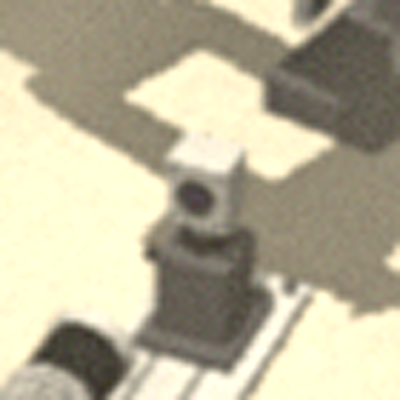

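The picture shows the sensor standing in the holder with its window toward the lamp and the collar at the holder's top. The window blob reads about 0.8 px above the prediction, so I'm checking the seating height more carefully before moving on.

Run:
```python
from m import *
for n in("scene","top"):
    s=avg(n,4); ax=np.array([np.cos(1.9496),np.sin(1.9496)]); c=np.array([.5517,.0641]); ay=np.array([-ax[1],ax[0]])
    if n=="scene":
        I,_,tr=up(s,326,205,18,16,8); g=cv2.GaussianBlur(cv2.cvtColor(I,cv2.COLOR_RGB2GRAY),(0,0),3)
        for th in(45,50,55,60,65,70):
            k,l,st,ce=cv2.connectedComponentsWithStats((g<th).astype(np.uint8))
            print(th,[(tr(ce[i]).round(2),(st[i][2:4]/8).round(1)) for i in range(1,k) if st[i][4]>400])
        G=cv2.cvtColor(s["frame"],cv2.COLOR_RGB2GRAY)
        for v in range(201,228): print(v,G[v,328:345].tolist())
        for b in(.014,.017):
            print(b,"head corners",proj(s,[[*(c+i*.012*ax+j*.015*ay),b+z] for z in(.098,.062) for i in(-1,1) for j in(-1,1)]).round(1).tolist(),"collar bottom front",proj(s,[*c,b+.046]))
```

```text
45 [(array([333.81, 214.17]), array([5.2, 4.9]))]
50 [(array([333.8 , 214.19]), array([5.8, 5.4]))]
55 [(array([333.79, 214.22]), array([6.1, 5.9]))]
60 [(array([333.79, 214.23]), array([6.6, 6.2]))]
65 [(array([341.13, 215.46]), array([ 4.4, 11.4])), (array([333.79, 214.23]), array([7.1, 6.6])), (array([332.05, 219.76]), array([5.1, 1.9]))]
70 [(array([326.84, 206.61]), array([3.4, 4.9])), (array([341.22, 215.2 ]), array([ 4.9, 11.8])), (array([333.8 , 214.26]), array([7.5, 7.2])), (array([331.6 , 219.63]), array([10.1,  2.4]))]
201 [90, 107, 120, 123, 127, 129, 129, 127, 124, 125, 122, 124, 124, 123, 124, 123, 122]
202 [67, 76, 86, 108, 124, 127, 125, 124, 120, 124, 126, 127, 123, 124, 123, 126, 125]
203 [66, 66, 67, 86, 114, 126, 120, 119, 113, 120, 127, 124, 124, 122, 125, 124, 124]
204 [68, 63, 69, 94, 113, 122, 119, 121, 116, 122, 125, 123, 119, 122, 125, 123, 124]
205 [69, 69, 86, 114, 122, 121, 122, 121, 124, 124, 122, 120, 121, 123, 121, 121, 128]
206 [70, 83, 111, 125, 126, 125, 123, 124, 122, 123, 124, 125, 122, 119, 102, 116, 123]
207 [75, 97, 117, 121, 124, 124, 125, 123
[... 1229 characters left out ...]
 40, 45, 53]
224 [57, 63, 63, 63, 56, 53, 48, 42, 48, 45, 43, 45, 48, 53, 45, 42, 52]
225 [48, 50, 55, 57, 61, 61, 63, 59, 62, 58, 53, 56, 49, 50, 43, 43, 53]
226 [47, 48, 47, 50, 53, 55, 58, 59, 61, 64, 64, 61, 55, 44, 41, 41, 55]
227 [52, 46, 48, 50, 46, 48, 48, 48, 57, 58, 58, 57, 53, 44, 41, 43, 59]
0.014 head corners [[338.9, 210.7], [328.2, 207.8], [342.4, 205.6], [331.8, 202.8], [338.6, 221.7], [328.0, 218.8], [342.1, 216.6], [331.6, 213.8]] collar bottom front [[334.9718674  222.47375156]]
0.017 head corners [[338.9, 209.7], [328.2, 206.9], [342.5, 204.7], [331.9, 201.9], [338.6, 220.8], [328.1, 217.9], [342.1, 215.7], [331.7, 212.9]] collar bottom front [[334.99181696 221.58147242]]
```

The window now reads row 214.23, which puts the post base at about 15 mm. That's within about 1 mm of fully home and inside tolerance. On to the block: over it at height, then turn square to it.

{"api": "shift_gripper", "payload": {"deltas": [[[0.039, 0.0015, 0.0013, 0, 0, 0, 0.085], [0.039, 0.0015, 0.0013, 0, 0, 0, 0.085], [0.039, 0.0015, 0.0013, 0, 0, 0, 0.085], [0.039, 0.0015, 0.0013, 0, 0, 0, 0.085], [0.039, 0.0015, 0.0013, 0, 0, 0, 0.085], [0.039, 0.0015, 0.0013, 0, 0, 0, 0.085], [0.039, 0.0015, 0.0013, 0, 0, 0, 0.085], [0.039, 0.0015, 0.0013, 0, 0, 0, 0.085], [0, 0, 0.03, 0, 0, 0.0965, 0.085], [0, 0, 0.03, 0, 0, 0.0965, 0.085], [0, 0, 0, 0, 0, 0, 0.085], [0, 0, 0, 0, 0, 0, 0.085]]]}}

```text
time_s: 14.4
tool_pos: [0.4483, 0.3589, 0.1361]
tool_rot: [3.14, -0.001, 1.758]
ft_force: [0.5, -0.7, 0.0]
finger_gap: 0.0852
finger_force: 0.0
```

```bash
python3 go.py 0.4509 0.358 0.061 1.757
```

Run:
```python
from m import *
s=avg("scene",4); c=np.array([.4509,.358]); a=1.757; ax=np.array([np.cos(a),np.sin(a)]); ay=np.array([-ax[1],ax[0]])
P=proj(s,[[*(c+i*.009*ax+j*.015*ay),.078] for i in(-1,1) for j in(-1,1)]); print(P.round(1).tolist(),P.mean(0))
I,h,tr=up(s,368,152,28,40,8); m=(h[...,0]>33)&(h[...,0]<100); 
c=tr(big(m).reshape(-1,2)); print("top",c[c[:,1].argmin()],"left",c[c[:,0].argmin()],"right",c[c[:,0].argmax()],"bottom",c[c[:,1].argmax()])
sen=s; I,_,tr=up(sen,326,205,18,16,8); g=cv2.GaussianBlur(cv2.cvtColor(I,cv2.COLOR_RGB2GRAY),(0,0),3)
k,l,st,ce=cv2.connectedComponentsWithStats((g<50).astype(np.uint8)); print("win",[tr(ce[i]).round(2) for i in range(1,k) if st[i][4]>400])
```

```text
t 14.4 pos [0.4483 0.3589 0.1361] rot [ 3.140e+00 -1.000e-03  1.758e+00] F [ 0.5 -0.7  0. ] gap 0.0852
d [-0.0014  0.0023  0.0751] rv [ 0.002 -0.001  0.001]
[[383.0, 163.6], [374.3, 160.5], [386.0, 161.0], [377.4, 157.9]] [380.19539445 160.75684161]
top [377.9375 157.5625] left [374.4375 171.9375] right [385.5625 160.5625] bottom [381.0625 178.9375]
win [array([333.7, 214.2])]
```

The scene view confirms the block's top corners within about 0.5 px. Lowering.

{"api": "shift_gripper", "payload": {"deltas": [[[-0.0014, 0.0023, 0.02, 0, 0, 0, 0.085], [0, 0, 0.025, 0, 0, 0, 0.085], [0, 0, 0.02, 0, 0, 0, 0.085], [0, 0, 0.01, 0, 0, 0, 0.085], [0, 0, 0, 0, 0, 0, 0.085], [0, 0, 0, 0, 0, 0, 0.085]]]}}

```text
time_s: 15.35
tool_pos: [0.4509, 0.3581, 0.0612]
tool_rot: [3.139, -0.001, 1.757]
ft_force: [-1.2, 0.2, 0.6]
finger_gap: 0.085
finger_force: 0.0
```

```bash
python3 go.py 0.4509 0.358 0.061 1.757
```

```text
t 15.35 pos [0.4509 0.3581 0.0612] rot [ 3.139e+00 -1.000e-03  1.757e+00] F [-1.2  0.2  0.6] gap 0.085
d [-0.0001 -0.0001  0.0002] rv [ 0.002 -0.001 -0.   ]
```

{"api": "shift_gripper", "payload": {"deltas": [[[0, 0, 0, 0, 0, 0, 0.0], [0, 0, 0, 0, 0, 0, 0.0], [0, 0, 0, 0, 0, 0, 0.0], [0, 0, 0, 0, 0, 0, 0.0], [0, 0, 0, 0, 0, 0, 0.0], [0, 0, 0, 0, 0, 0, 0.0], [0, 0, 0, 0, 0, 0, 0.0]]]}}

```text
time_s: 16.23
tool_pos: [0.4504, 0.3578, 0.0603]
tool_rot: [3.141, -0.0, 1.757]
ft_force: [0.1, 0.1, 2.7]
finger_gap: 0.0293
finger_force: 59.1
```

```bash
python3 go.py 0.4509 0.358 0.061 1.757
```

```text
t 16.225 pos [0.4504 0.3578 0.0603] rot [ 3.141 -0.     1.757] F [0.1 0.1 2.7] gap 0.0293
d [ 0.0001  0.0005 -0.0007] rv [ 0.001 -0.    -0.   ]
```

{"api": "shift_gripper", "payload": {"deltas": [[[0, 0, -0.01, 0, 0, 0, 0], [0, 0, -0.02, 0, 0, 0, 0], [0, 0, -0.04, 0, 0, 0, 0], [0, 0, -0.05, 0, 0, 0, 0], [0, 0, -0.05, 0, 0, 0, 0], [0, 0, 0, 0, 0, 0, 0], [0, 0, 0, 0, 0, 0, 0]]]}}

```text
time_s: 17.1
tool_pos: [0.4499, 0.3575, 0.2295]
tool_rot: [-3.141, 0.0, 1.757]
ft_force: [0.1, -0.4, -1.2]
finger_gap: 0.0293
finger_force: 60.2
```

```bash
python3 go.py 0.5768 0.0009 0.23 1.95
```

```text
t 17.1 pos [0.4499 0.3575 0.2295] rot [-3.141  0.     1.757] F [ 0.1 -0.4 -1.2] gap 0.0293
d [-0.3739  0.0588 -0.0004] rv [-0.001  0.    -0.193]
```

{"api": "shift_gripper", "payload": {"deltas": [[[-0.0374, 0.0059, 0, 0, 0, 0, 0], [-0.0374, 0.0059, 0, 0, 0, 0, 0], [-0.0374, 0.0059, 0, 0, 0, 0, 0], [-0.0374, 0.0059, 0, 0, 0, 0, 0], [-0.0374, 0.0059, 0, 0, 0, 0, 0], [-0.0374, 0.0059, 0, 0, 0, 0, 0], [-0.0374, 0.0059, 0, 0, 0, 0, 0], [-0.0374, 0.0059, 0, 0, 0, 0, 0], [-0.0374, 0.0059, 0, 0, 0, 0, 0], [-0.0374, 0.0059, 0, 0, 0, 0, 0], [0, 0, 0, 0, 0, -0.0965, 0], [0, 0, 0, 0, 0, -0.0965, 0], [0, 0, 0, 0, 0, 0, 0], [0, 0, 0, 0, 0, 0, 0]]]}}

```text
time_s: 18.85
tool_pos: [0.5768, 0.0011, 0.2285]
tool_rot: [-3.139, -0.001, 1.949]
ft_force: [0.1, -0.6, -0.5]
finger_gap: 0.0292
finger_force: 60.1
```

```bash
python3 go.py 0.5768 0.0009 0.127 1.95
```

Run:
```python
from m import *
s=avg("scene",4); cv2.imwrite("pics/g4.png",cv2.convertScaleAbs(cv2.resize(s["frame"][150:290,260:400],(560,560),interpolation=cv2.INTER_CUBIC)[:,:,::-1],alpha=2))
I,_,tr=up(s,326,205,18,16,8); g=cv2.GaussianBlur(cv2.cvtColor(I,cv2.COLOR_RGB2GRAY),(0,0),3)
k,l,st,ce=cv2.connectedComponentsWithStats((g<50).astype(np.uint8)); print("win",[tr(ce[i]).round(2) for i in range(1,k) if st[i][4]>400])
```

```text
t 18.85 pos [0.5768 0.0011 0.2285] rot [-3.139e+00 -1.000e-03  1.949e+00] F [ 0.1 -0.6 -0.5] gap 0.0292
d [-0.0004  0.0002  0.1015] rv [-0.002 -0.001 -0.001]
win [array([333.74, 214.14])]
```

{"api": "shift_gripper", "payload": {"deltas": [[[0, 0, 0.02, 0, 0, 0, 0], [0, 0, 0.025, 0, 0, 0, 0], [0, 0, 0.025, 0, 0, 0, 0], [0, 0, 0.02, 0, 0, 0, 0], [0, 0, 0.011, 0, 0, 0, 0], [0, 0, 0, 0, 0, 0, 0], [0, 0, 0, 0, 0, 0, 0]]]}}

```text
time_s: 19.92
tool_pos: [0.578, 0.001, 0.1301]
tool_rot: [3.14, 0.001, 1.95]
ft_force: [0.3, 0.6, -0.9]
finger_gap: 0.0294
finger_force: 60.1
```

```bash
python3 go.py 0.5768 0.0009 0.127 1.95
```

Run:
```python
from m import *
s=avg("scene",6); b0=np.load("s.npz")["frame"].astype(int)
c=np.array([.5768,.0009]); a=1.9496; ax=np.array([np.cos(a),np.sin(a)]); ay=np.array([-ax[1],ax[0]])
P=proj(s,[[*(c+i*.009*ax+j*.015*ay),.074] for i in(-1,1) for j in(-1,1)]); print("pred base corners",P.round(1).tolist())
I,h,tr=up(s,300,205,40,45,8); m=(h[...,0]>36)&(h[...,0]<100)&(h[...,2]>45)
q=tr(big(m).reshape(-1,2)); print("left",q[q[:,0].argmin()],"right",q[q[:,0].argmax()],"bottom",q[q[:,1].argmax()],"top",q[q[:,1].argmin()])
h2=cv2.cvtColor(s["frame"],cv2.COLOR_RGB2HSV); g=cv2.cvtColor(s["frame"],cv2.COLOR_RGB2GRAY)
for v in range(210,248,2): print(v,g[v,302:334].tolist())
```

```text
t 19.925 pos [0.578  0.001  0.1301] rot [3.14e+00 1.00e-03 1.95e+00] F [ 0.3  0.6 -0.9] gap 0.0294
d [ 0.0004 -0.0012  0.0031] rv [ 0.002  0.001 -0.   ]
pred base corners [[328.6, 236.7], [317.9, 233.6], [331.4, 232.6], [320.7, 229.6]]
left [319.0625 221.3125] right [330.8125 211.5625] bottom [327.5625 235.0625] top [322.0625 206.5625]
210 [74, 74, 72, 73, 71, 72, 72, 70, 71, 71, 86, 91, 71, 46, 39, 50, 62, 101, 118, 119, 124, 130, 132, 133, 134, 136, 131, 109, 65, 34, 31, 31]
212 [72, 73, 72, 72, 75, 72, 72, 72, 70, 71, 70, 66, 56, 44, 56, 67, 58, 76, 78, 78, 88, 101, 104, 107, 115, 121, 129, 122, 81, 38, 31, 34]
214 [102, 84, 76, 72, 70, 73, 69, 73, 70, 70, 70, 66, 54, 46, 56, 66, 56, 77, 80, 77, 87, 96, 99, 99, 99, 98, 97, 82, 72, 54, 41, 32]
216 [131, 126, 104, 89, 77, 70, 67, 70, 70, 70, 70, 70, 53, 43, 57, 66, 55, 77, 79, 77, 88, 95, 101, 100, 101, 101, 97, 74, 64, 63, 51, 37]
218 [132, 130, 132, 132, 122, 98, 75, 69, 68, 69, 70, 68, 58, 
[... 1401 characters left out ...]
4, 42, 40, 44]
238 [132, 132, 127, 128, 128, 116, 81, 48, 34, 31, 32, 32, 31, 33, 38, 60, 85, 104, 111, 104, 91, 64, 44, 39, 40, 40, 42, 42, 39, 41, 40, 41]
240 [132, 133, 132, 128, 104, 66, 37, 30, 34, 31, 35, 34, 35, 32, 30, 31, 28, 49, 81, 96, 89, 70, 53, 44, 42, 42, 41, 40, 41, 42, 44, 41]
242 [130, 132, 119, 85, 44, 29, 30, 32, 33, 32, 34, 32, 33, 29, 34, 30, 31, 28, 41, 63, 74, 69, 66, 62, 52, 50, 54, 54, 48, 45, 42, 43]
244 [120, 114, 102, 97, 99, 102, 92, 74, 64, 49, 38, 33, 28, 29, 30, 32, 32, 31, 28, 41, 62, 65, 62, 52, 56, 63, 68, 68, 67, 67, 68, 65]
246 [94, 95, 97, 94, 93, 92, 96, 94, 91, 93, 88, 75, 47, 32, 30, 30, 29, 28, 38, 70, 93, 85, 66, 62, 64, 65, 66, 67, 68, 70, 63, 55]
```

Numerically, the block's lower corner is about 1.5 px above the prediction, so it sits 3–4 mm high. Everything else agrees. Final trim.

{"api": "shift_gripper", "payload": {"deltas": [[[0, -0.001, 0.004, 0, 0, 0, 0], [0, 0, 0, 0, 0, 0, 0], [0, 0, 0, 0, 0, 0, 0], [0, 0, 0, 0, 0, 0, 0], [0, 0, 0, 0, 0, 0, 0]]]}}

```text
time_s: 20.85
tool_pos: [0.5765, 0.0006, 0.125]
tool_rot: [3.141, -0.0, 1.95]
ft_force: [0.6, -0.3, -0.6]
finger_gap: 0.0295
finger_force: 60.1
```

```bash
python3 go.py 0.5768 0.0009 0.127 1.95
```

Run:
```python
from m import *
s=avg("scene",6)
I,_,tr=up(s,326,205,18,16,8); g=cv2.GaussianBlur(cv2.cvtColor(I,cv2.COLOR_RGB2GRAY),(0,0),3)
I,h,tr=up(s,300,205,40,45,8); m=(h[...,0]>36)&(h[...,0]<100)&(h[...,2]>45)
q=tr(big(m).reshape(-1,2)); print("left",q[q[:,0].argmin()],"bottom",q[q[:,1].argmax()])
G=cv2.cvtColor(s["frame"],cv2.COLOR_RGB2GRAY)
for v in range(228,240): print(v,G[v,314:336].tolist())
```

```text
t 20.85 pos [0.5765 0.0006 0.125 ] rot [ 3.141 -0.     1.95 ] F [ 0.6 -0.3 -0.6] gap 0.0295
d [ 0.0001  0.0004 -0.002 ] rv [ 0. -0. -0.]
left [318.3125 210.9375] bottom [327.6875 236.1875]
228 [132, 130, 130, 124, 103, 84, 74, 79, 80, 80, 83, 83, 80, 76, 78, 75, 71, 65, 51, 42, 39, 43]
229 [131, 130, 133, 133, 115, 89, 76, 76, 79, 83, 81, 81, 78, 75, 76, 78, 70, 67, 51, 39, 39, 41]
230 [132, 130, 133, 131, 119, 92, 77, 83, 84, 81, 83, 83, 79, 74, 77, 76, 72, 67, 51, 41, 42, 42]
231 [133, 131, 135, 134, 118, 90, 85, 89, 88, 83, 82, 83, 79, 74, 75, 77, 73, 66, 54, 43, 44, 43]
232 [131, 132, 134, 129, 118, 95, 91, 98, 92, 85, 85, 84, 80, 75, 76, 76, 71, 65, 50, 43, 40, 41]
233 [130, 125, 128, 129, 122, 106, 101, 102, 100, 101, 95, 92, 82, 76, 78, 78, 67, 58, 47, 41, 42, 41]
234 [126, 127, 130, 128, 127, 119, 112, 115, 108, 100, 95, 89, 79, 75, 77, 77, 66, 51, 42, 41, 42, 45]
235 [122, 129, 129, 129, 128, 113, 98, 110, 108, 90, 78, 68, 68, 69, 74, 72, 58, 46, 41, 43, 41, 43]
236 [88, 110, 119, 124, 126, 117, 101, 88, 81, 72, 59, 49, 51, 52, 64, 60, 50, 40, 40, 40, 43, 41]
237 [45, 57, 75, 102, 114, 119, 110, 96, 77, 64, 51, 40, 42, 43, 45, 45, 41, 43, 42, 41, 44, 42]
238 [31, 31, 37, 59, 86, 103, 108, 106, 87, 62, 41, 39, 40, 38, 38, 41, 40, 42, 43, 42, 41, 42]
239 [32, 31, 32, 32, 47, 72, 96, 103, 94, 65, 45, 37, 41, 43, 41, 40, 39, 39, 38, 40, 42, 43]
```

```bash
python3 -c "
from plant import env
print(env.hand_in())"
```

```text
the job is handed in; nothing more can be done
None
```

I handed the job in at about 21 s: the sensor is in the holder, released, with its window facing the lamp, and the clear block is held upright by its frosted faces in the light path. The cameras put the post about 1 mm short of fully home, and both placements measured within tolerance, but `env.hand_in()` gave no verdict.

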